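# Fit a clean filter and latch the hatch of a bench dust extractor

### The job

Fit the clean filter cassette into the open filter bay of the bench dust extractor, lying fully home and flat on the sloping floor of the bay with its grip facing out. Then swing the hatch over it without throwing it, and press it down until the sprung tongue rides over the keeper and snaps in underneath, so that the hatch stays shut flush. Leave the other things on the bench where they are.

Things in the scene. Friction and masses are not known exactly. Their poses are not given: they have to be found in the camera images.
- cassette: Clean filter, loose and level on the bench: flat white frame with pleats, 120 (x) x 150 (y) x 20 mm, about 0.22 kg. Origin: centre of its underside, z up. At its centre stands a plastic grip arch: a bar 12 mm thick (x), 72 mm long (y), at z = 36 to 54 mm, on posts 8 mm wide at y = +/-32 mm. Same when turned half round.
- extractor: Bench dust extractor, fixed: grey sheet-steel case 300 (x) x 270 (y) x 185 mm high. Origin: centre of its underside; front to its -x. From the top of the front wall (85 mm high) a face slopes up at 30 degrees for 200 mm to the level top. The filter bay opens in the middle of this sloping face; the hatch is hinged on it.
- bay_seat (a point): Centre of the filter bay's floor. x runs up the slope, y to the left, z is the face's outward normal, 30 degrees from vertical towards the robot. Bay 130 (x) x 160 (y) mm inside; the sloping face is at z = 66 mm. Laid home, the cassette's origin is here and its axes lie along these (or half turned about z), 5 mm free each side, its grip inside the bay.
- hatch_hinge (a point): Middle of the hatch's hinge line, fixed on the case, 94 mm to the left (y) of the bay's centre line and 4 mm above the sloping face; same axes as bay_seat. The hinge line runs along x.
- hatch (a joint): Hatch angle (rad): 0 shut on the sloping face, 1.57 standing square to it at its left edge, stop 1.95; starts open. Stiff hinge (0.38 N m): stays where left. Plate 150 mm along the hinge, 8 mm thick, mid-plane through the hinge line, from 4 to 184 mm off it, 0.28 kg. Swung shut, it meets the latch at about 0.09 rad; from there 10 to 14 N near the free edge until it snaps.
- latch_case (a point): Top of the steel rim latch on the hatch's outer face, mid free edge: 44 mm (along the hinge) x 38 mm, centred 163 mm from the hinge line, 20 mm above the outer face, with a thumb knob 10 mm across rising 8 mm more. The plate on both sides of it is flat and bare. Frame turns with the hatch: y to the hinge, z out of the outer face.
- tongue (a joint): Travel of the latch's sprung tongue (m): 0 fully out, 0.012 pushed in. 16 mm wide, it sticks 14 mm beyond the hatch's free edge, lower side sloped, upper side flat. Spring 4 N when out, plus 450 N/m. It is pushed in about 8 mm as it rides over the keeper's nose, then springs out under it.
- tongue_tip (a point): Tip of the tongue, 198 mm from the hinge line, moving with tongue and hatch.
- keeper_nose (a point): Top of the rounded nose of the fixed steel keeper, a post 34 mm high on the sloping face right of the hatch, 193 mm from the hinge line; axes as bay_seat. The nose overhangs towards the hatch, its underside 26 mm above the face; the tongue must pass it and sit underneath.
- maquette: Bystander: white plaster head in a helmet model on a small pine board, 110 x 92 mm, about 190 mm high, origin at the centre of its underside.
- sanding_block: Bystander: cork sanding block 100 x 60 x 33 mm, origin at the centre of its underside.
- bowl: Bystander: black rubber plaster bowl, 110 mm across, 60 mm high, origin at the centre of its underside.
- model_tool: Bystander: slim wooden modelling tool 153 mm long, 8 mm thick, lying flat, origin on its underside near its middle, length along its x.
Not all that is in view belongs to the job. Of the things that look like the cassette, the largest one is meant.

How it is judged:
By the outcome, as a careful person would: the job done as asked, in the order asked, and still so for the second after the job is handed in, with the robot touching nothing.
It also fails if it takes over 62 s, if anything falls off the work surface, if the arm or the gripper's body presses on something with over 40 N, if the wrist force passes 120 N, or if a joint passes its speed limit or range.

### The arm

A 6-joint arm with a two-finger parallel gripper is mounted at the origin on the work surface. World frame = base frame: x ahead of the robot, y to its left, z up, the work surface at z = 0. Lengths are in m, angles in rad, forces in N, time in s.
With the tool pointing down it reaches from about 0.3 to 0.775 m from the base axis. Payload 14.6 kg.
Tool frame: the origin (TCP) lies on the centre line of the jaws, within the pads' length; the fingertips stand 19 mm ahead of it and the grasp point (between the pads) is the TCP; y points along the fingers, x is the direction in which the jaws open and shut, and the axes are right-handed (so a half turn about y gives the same grasp; the last joint's range is limited). The gripper opens to 94 mm and grips with 3 to 60 N. Pads are 16 mm wide; open, the fingers measure 119 mm over their backs; the gripper's body (75 mm by 177 mm) begins 78 mm behind the grasp point.
Start: joints at [1.21, 0.3, 1.521, -0, 1.321, -0.067], TCP at [0.159, 0.526, 0.224] pointing down, gripper open.
Joint ranges: [-3.03, 3.03], [-0.79, 2.21], [0.23, 2.52], [-1.04, 4.18], [0, 3.07], [-2.55, 2.55]. Speed limits (rad/s): [2.22, 2.22, 2.57, 3.14, 3.14, 3.14].

### API

Orientations are given as [roll, pitch, yaw] about the fixed x, y, z axes, in that order (R = Rz(yaw) Ry(pitch) Rx(roll)).
In Python, from station import ctrl, optics gives the robot as it stands.
- The arm moves only by the tool jog_arm, never from a script. Its argument "targets" is a list of rows, each a list of 3 entries, a list of its own where there are three numbers: the finger opening in cm, from 0 to 9.4, then the shift along the tool's x, y, z in cm, then the turn about the tool's y in rad. A call has 1 to 10 rows; each row is the pose to reach, as a shift and turn from the pose commanded when the call began, along the tool's axes at that moment; what a row does not reach only later rows make up. A row lasts 1/10 s, in which the tool goes at most 50 mm and 8.59 degrees, less where a joint would pass 70% of its speed; a pose out of reach is approached as far as the arm can. A call with a gripper value outside its range is refused whole. The fingers move at their own pace and stop on an object; "grip_force" is the grip in N (left out, the last holds). Time passes only in rows, so rows that repeat a pose let the fingers close. It gives the time, the measured TCP pose, the force and the opening at its end, in the units of the state.
- ctrl.get_obs(): the state, without advancing time (a new reading comes with each control period).
- optics.camera(name): name is "side" or "top"; returns a dict with "img" (480x640x3 uint8, red, green, blue), "range_z" (480x640 float32, m along the optical axis (not along the pixel's ray), 0 where there is no reading), "camera_matrix" (3x3 intrinsics, pixels), "k1" (the pictures are not rectified: a ray, as slopes to the right and down, at radius r is drawn at 1 + k1 r^2 times it, then the intrinsics apply), "world_to_cam" (4x4, takes a point from world to camera coordinates). Camera axes: x right, y up, looking along -z (the intrinsics and any distortion apply to the point x, -y, -z); pixel columns grow to the right and rows downward; lengths in m; the calibration is good to about 2 mm. A picture is of the moment at which its call begins.
- ctrl.hand_in(): hands the job in, once; it reports no verdict.
The state is a dict: "time_s": time; "qpos": joint angles; "joint_vel": joint speeds; "tau": joint torques, N m; "ee_pos": TCP position; "eef_rot": TCP orientation; "force": force on the tool from outside, world axes, zero at the start; "moment": the same for the moment, N m; "grip_width": finger opening in m.
Only numpy, scipy, OpenCV 4.12 (cv2) and the standard library are available. Lean on these libraries where they do the work, as an engineer would, in place of code of your own. Each camera call takes 0.05 s, during which the arm holds its last target. There are 200 camera calls.

## Working session

There is one attempt and no reset: what is moved stays moved. The work goes in short steps, Python scripts to look and compute and a tool call to move; the robot and the scene stay as the last step left them, time stands still between calls to the robot, and variables do not carry over. Pictures are saved under pics/ and viewed, about 8 in all and at most 12, crops included, and the job is handed in when it is done.

Besides the shell and the picture viewer there is one more tool, called after "Call:" as name(argument=value, ...), one argument or row to a line, values as JSON. jog_arm: Moves the arm, as the interface text tells. Its arguments: {"type":"object","properties":{"targets":{"type":"array","items":{"type":"array"}},"grip_force":{"type":"number"}},"required":["targets"]}

```bash
mkdir -p pics; ls; cat > h.py <<'E'
import numpy as np, cv2
from station import ctrl, optics
from scipy.spatial.transform import Rotation as R
def cam(n):
    c=optics.camera(n); c['img']=np.array(c['img']); return c
def save(img,p): cv2.imwrite(p,cv2.cvtColor(np.ascontiguousarray(img),cv2.COLOR_RGB2BGR))
def dirs(c,uv):
    uv=np.atleast_2d(np.array(uv,float)); K=np.array(c['camera_matrix'])
    xd=(uv[:,0]-K[0,2])/K[0,0]; yd=(uv[:,1]-K[1,2])/K[1,1]
    x,y=xd.copy(),yd.copy()
    for _ in range(20):
        s=1+c['k1']*(x*x+y*y); x,y=xd/s,yd/s
    return np.c_[x,-y,-np.ones(len(x))]
def rays(c,uv):
    W=np.linalg.inv(np.array(c['world_to_cam'])); return W[:3,3], dirs(c,uv)@W[:3,:3].T
def on_z(c,uv,z):
    o,d=rays(c,uv); return o+d*((z-o[2])/d[:,2])[:,None]
def cloud(c):
    v,u=np.mgrid[0:480,0:640]; o,d=rays(c,np.c_[u.ravel(),v.ravel()])
    z=np.array(c['range_z']).reshape(-1,1); P=o+d*z; P[z[:,0]<=0]=np.nan
    return P.reshape(480,640,3)
def proj(c,P):
    P=np.atleast_2d(P); M=np.array(c['world_to_cam']); q=P@M[:3,:3].T+M[:3,3]
    x=q[:,0]/-q[:,2]; y=-q[:,1]/-q[:,2]; s=1+c['k1']*(x*x+y*y); K=np.array(c['camera_matrix'])
    return np.c_[K[0,0]*x*s+K[0,2],K[1,1]*y*s+K[1,2]]
E
python3 - <<'E'
from h import *
o=ctrl.get_obs(); print(o)
for n in('top','side'):
    c=cam(n); save(c['img'],f'pics/{n}0.png'); np.savez(f'/tmp/{n}0.npz',**c)
    print(n,c['camera_matrix'],c['k1'],np.linalg.inv(c['world_to_cam']).round(3), (np.array(c['range_z'])>0).mean())
E
```

```text
pics
{'time_s': 0.0, 'qpos': array([ 1.21041681e+00,  3.00456668e-01,  1.52161715e+00, -6.99907926e-06,
        1.32067198e+00, -6.66001093e-02]), 'joint_vel': array([-2.53704297e-05,  2.11271957e-04, -1.06377396e-03, -1.60637387e-03,
       -1.41449734e-04, -5.96264193e-04]), 'tau': array([-7.48571620e-04, -5.31818676e+01, -3.52739418e+01,  7.08112679e-02,
        2.44912470e-02, -1.01363171e-04]), 'ee_pos': array([0.15918105, 0.52620128, 0.22387897]), 'eef_rot': array([-1.57072635e+00,  1.15103139e-03,  1.27701870e+00]), 'force': array([ 0.24088924, -0.11371878, -0.14603567]), 'moment': array([-0.00890845, -0.02740031,  0.01785361]), 'grip_width': 0.09410899200165009}
top [[486.68200974   0.         315.59765252]
 [  0.         486.68200974 241.70331276]
 [  0.           0.           1.        ]] 0.038719235888806616 [[-0.023  0.988 -0.155  0.283]
 [-1.    -0.025 -0.013 -0.06 ]
 [-0.016  0.155  0.988  1.467]
 [ 0.     0.     0.     1.   ]] 0.99599609375
side [[595.73637079   0.         323.74504754]
 [  0.         595.73637079 232.95484569]
 [  0.           0.           1.        ]] 0.008986807624090671 [[-0.937 -0.251  0.242  0.845]
 [ 0.348 -0.705  0.618  0.789]
 [ 0.016  0.663  0.748  1.165]
 [ 0.     0.     0.     1.   ]] 0.9960416666666667
```

View pics/top0.png

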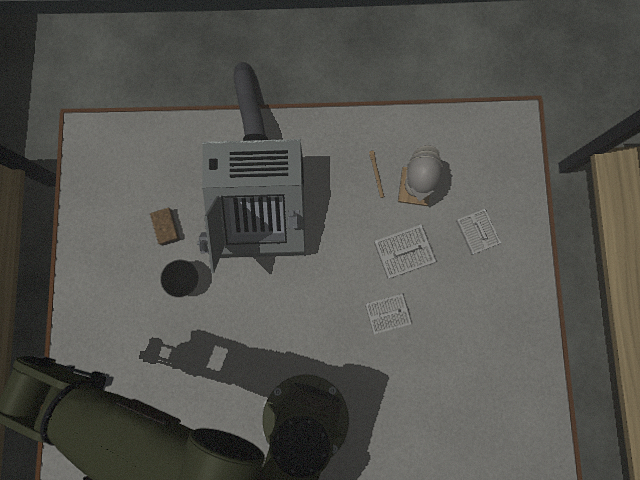

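View pics/side0.png

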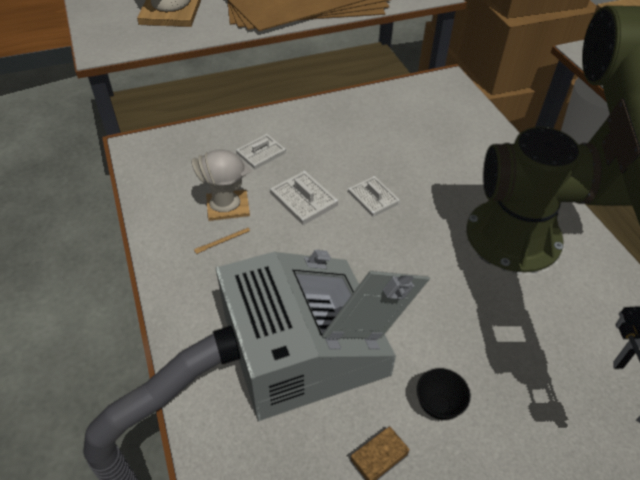

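The top view shows the extractor with its open hatch at about (255,200). Three things look like the cassette: (405,250), which is the largest, (480,231) and (389,313). By the description I choose (405,250); next I'll measure it and check it in a close crop.

```bash
cat > m1.py <<'E'
from h import *
T=dict(np.load('/tmp/top0.npz')); S=dict(np.load('/tmp/side0.npz'))
PT=cloud(T)
# filters
for c,n,z0 in((T,'top',.02),(S,'side',.02)):
    P=cloud(c); on=np.isfinite(P[...,2])&(P[...,2]>.010)&(P[...,2]<.03)
    hi=np.isfinite(P[...,2])&(P[...,2]>.042)&(P[...,2]<.06)
    k,l,st,ce=cv2.connectedComponentsWithStats(((on|hi)).astype(np.uint8))
    for i in range(1,k):
        if st[i,4]<200: continue
        m=l==i; q=P[m]; f=q[(q[:,2]<.03)]
        if len(f)<100: continue
        r=cv2.minAreaRect((f[:,:2]*1000).astype(np.float32)); g=q[(q[:,2]>.042)]
        print(n,ce[i].round(0),'rect',np.round(r[0],1),np.round(r[1],1),round(r[2],1),'ztop',np.median(f[:,2]).round(4),
         'grip',(g.mean(0).round(4),np.median(g[:,2]).round(4),len(g)) if len(g) else None,
         np.round(cv2.minAreaRect((g[:,:2]*1000).astype(np.float32)),1).tolist() if len(g)>9 and 0 else (cv2.minAreaRect((g[:,:2]*1000).astype(np.float32)) if len(g)>5 else ''))
A=cv2.resize(T['img'][130:280,190:315],None,fx=3.2,fy=3.2,interpolation=cv2.INTER_CUBIC)
B=cv2.resize(T['img'][215:285,365:445],None,fx=4.9,fy=4.9,interpolation=cv2.INTER_CUBIC)
C=np.zeros((600,800,3),np.uint8); C[:A.shape[0],:A.shape[1]]=A; C[:B.shape[0],405:405+B.shape[1]]=B
D=cv2.resize(S['img'][240:360,270:440],None,fx=2,fy=2,interpolation=cv2.INTER_CUBIC); C[345:345+D.shape[0],405:405+D.shape[1]]=D
save(np.clip(C*1.5,0,255).astype(np.uint8),'pics/crop1.png')
E
python3 m1.py
```

```text
top [409. 192.] rect [ 677.4 -349. ] [ 91.3 111. ] 80.3 ztop 0.0145 grip None 
top [478. 231.] rect [ 532.1 -531.7] [113.6  92.5] 20.0 ztop 0.0138 grip (array([ 0.5359, -0.5294,  0.0444]), np.float64(0.0442), 21) ((534.2116088867188, -530.2687377929688), (47.31210708618164, 8.225261688232422), 22.161930084228516)
top [404. 251.] rect [ 476.7 -306.2] [120.2 150.7] 18.3 ztop 0.0169 grip (array([ 0.4761, -0.3063,  0.0535]), np.float64(0.0533), 105) ((476.3730163574219, -305.96075439453125), (11.959229469299316, 70.62371826171875), 18.3371639251709)
top [178. 278.] rect [408.8 356.6] [79.9 82.6] 67.5 ztop 0.0189 grip (array([0.4119, 0.3719, 0.0531]), np.float64(0.0544), 293) ((409.1702880859375, 357.13751220703125), (106.96148681640625, 106.38481903076172), 72.99459075927734)
top [387. 313.] rect [ 295.4 -248.5] [ 94.4 114.5] 13.6 ztop 0.0138 grip (array([ 0.2927, -0.2462,  0.0443]), np.float64(0.044), 21) ((293.2508544921875, -247.2319793701172), (7.535163879394531, 46.48527526855469), 13.782469749450684)
top [304. 407.] rect [20.3 -3.7] [244.9 205. ] 78.0 ztop 0.0137 grip (array([0.028
[... 1493 characters left out ...]
p (array([0.0452, 0.0387, 0.0506]), np.float64(0.0505), 510) ((51.26948928833008, 22.11571502685547), (114.98843383789062, 207.82667541503906), 23.54603385925293)
side [324. 391.] rect [624.8 262.6] [ 21.2 299.8] 86.9 ztop 0.02 grip (array([0.6251, 0.2629, 0.051 ]), np.float64(0.0509), 545) ((623.9091186523438, 262.76934814453125), (8.195259094238281, 300.07330322265625), 89.74343872070312)
side [443. 392.] rect [405.6 350.1] [70.8 82.5] 52.6 ztop 0.0187 grip (array([0.4013, 0.3497, 0.0533]), np.float64(0.055), 679) ((409.6886901855469, 356.13201904296875), (109.20845794677734, 106.7954330444336), 46.19609069824219)
side [100. 437.] rect [1065.7  196.5] [36.8 79.9] 61.7 ztop 0.0216 grip None
```

View pics/crop1.png

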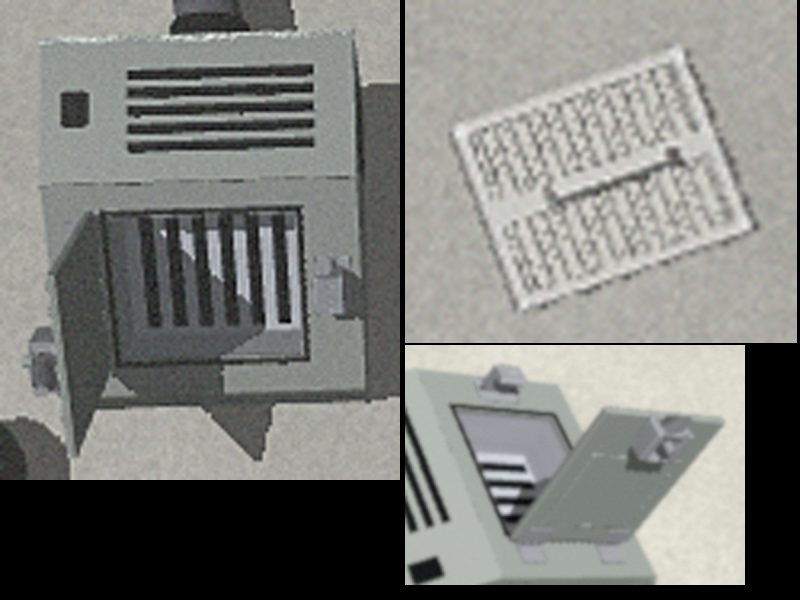

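The crop confirms the choice: a 120x150 mm rect with a 12x71 mm bar at z=54 mm, at (476.8,-306) mm, yaw 18.3°, and both views agree to about 1-2 mm. Next: the extractor.

```bash
cat > m2.py <<'E'
from h import *
T=dict(np.load('/tmp/top0.npz')); S=dict(np.load('/tmp/side0.npz'))
def fit(q):
    for _ in range(6):
        m=q.mean(0); n=np.linalg.svd(q-m,full_matrices=0)[2][2]; d=abs((q-m)@n); q=q[d<max(.002,2*np.median(d))]
    return m,n*np.sign(n[2] if abs(n[2])>.1 else n[1]),len(q)
def pick(P,box): u0,u1,v0,v1=box; q=P[v0:v1,u0:u1].reshape(-1,3); return q[np.isfinite(q[:,2])]
P=cloud(T); Q=cloud(S)
# top of case
t=pick(P,(205,300,140,190)); t=t[(t[:,2]>.175)&(t[:,2]<.195)]; print('top z',np.median(t[:,2]),cv2.minAreaRect((t[:,:2]*1000).astype(np.float32)))
tb=pick(Q,(215,400,240,420)); tb=tb[(tb[:,2]>.18)&(tb[:,2]<.19)]; print('top side',cv2.minAreaRect((tb[:,:2]*1000).astype(np.float32)))
# slope face right strip and below the bay
def slope(P,box):
    q=pick(P,box); q=q[(q[:,2]<.18)&(q[:,2]>.086)]
    return q
a=np.vstack([slope(P,(288,301,190,212)),slope(P,(288,301,232,250)),slope(P,(262,300,245,252))]); m,n,k=fit(a); print('slope top cam',m.round(4),n.round(4),k,'tilt',np.degrees(np.arccos(n[2])),'yaw',np.degrees(np.arctan2(-n[1],-n[0])))
# all-case rectangle by depth, >0.08 high
q=pick(P,(195,310,135,275)); d=(q-m)@n
# hatch plane
h=pick(P,(205,225,195,270)); h=h[((h-m)@n>.015)]; hm,hn,k=fit(h); print('hatch top',hm.round(4),hn.round(4),k)
D=np.einsum('ijk,k->ij',Q-m,n)
b=pick(Q,(340,425,275,345)); b=b[((b-m)@n>.02)&((b-m)@n<.19)]; hm2,hn2,k2=fit(b); print('hatch side',hm2.round(4),hn2.round(4),k2)
# slope in side
ss=pick(Q,(290,350,250,300)); print('side slope pts dist',np.median([x for x in (ss-m)@n if abs(x)<.012]))
ss=pick(Q,(345,360,258,270)); print(len(ss),((ss-m)@n).round(4)[:5])
ex=np.array([n[2],0,0]); 
np.savez('/tmp/sl.npz',m=m,n=n)
E
python3 m2.py
```

```text
top z 0.1849785553368386 ((704.8638916015625, 126.17143249511719), (259.28143310546875, 141.33172607421875), 89.01254272460938)
top side ((617.2415161132812, 126.91446685791016), (315.663330078125, 276.70843505859375), 0.556704580783844)
slope top cam [0.533  0.0316 0.1192] [-0.5011 -0.0075  0.8654] 418 tilt 30.0739613408847 yaw 0.8608657889184641
hatch top [0.5089 0.2137 0.2298] [-0.0186  0.9996  0.022 ] 721
hatch side [0.5188 0.2224 0.2204] [-0.0159  0.9995  0.0259] 2207
side slope pts dist 0.0004248810875979105
180 [-0.0578 -0.0563 -0.0568 -0.0555 -0.0557]
```

```bash
cat > m3.py <<'E'
from h import *
T=dict(np.load('/tmp/top0.npz')); S=dict(np.load('/tmp/side0.npz')); s=np.load('/tmp/sl.npz'); m,n=s['m'],s['n']
n0=np.array([-.5,0,.8660254])
for c,nm,box in((T,'top',(195,310,140,275)),(S,'side',(280,440,240,350))):
    P=cloud(c); u0,u1,v0,v1=box; D=(P-m)@n; M=np.zeros((480,640),np.uint8); M[v0:v1,u0:u1]=(D[v0:v1,u0:u1]<-.01)
    v,u=np.nonzero(M); o,d=rays(c,np.c_[u,v]); X=o+d*(((m-o)@n)/(d@n))[:,None]
    L=np.c_[(X[:,0])/np.cos(np.pi/6),X[:,1]]   # slope coordinate (x/cos30), y
    ok=(X[:,2]>.09)&(X[:,2]<.18); I=np.zeros_like(M); I[v[ok],u[ok]]=1
    k,l,st,ce=cv2.connectedComponentsWithStats(I); j=1+st[1:,4].argmax(); ok=l[v,u]==j; L=L[ok]
    r=cv2.minAreaRect((L*1000).astype(np.float32)); print(nm,'bay rect (slope x,y)',np.round(r[0],1),np.round(r[1],1),round(r[2],2),ok.sum(),
      'x/y pct',np.percentile(L[:,0],[1,50,99]).round(4),np.percentile(L[:,1],[1,50,99]).round(4))
    # edge lines: per-row max/min y
    for nm2,ax in(('x edges by y',1),('y edges by x',0)):
        b=np.arange(L[:,ax].min()+.02,L[:,ax].max()-.02,.01); e=[]
        for a in b:
            q=L[abs(L[:,ax]-a)<.005][:,1-ax]; e.append((q.min(),q.max()))
        e=np.array(e); pf=[np.polyfit(b,e[:,i],1) for i in(0,1)]; print(nm2,[(round(np.degrees(np.arctan(p[0])),2),round(np.polyval(p,b.mean()),4)) for p in pf],'med',np.median(e,0).round(4))
    # things above slope
    H=(D>.02)&(P[...,1]<.07)&(P[...,1]>-.02)&(P[...,2]>.1)&(P[...,2]<.23)&(P[...,0]<.66)
    q=P[H]; dd=D[H]; print('keeper',len(q),q.mean(0).round(4),'top h',np.percentile(dd,[50,90,98]).round(4),'y',np.percentile(q[:,1],[2,98]).round(4),'x',np.percentile(q[:,0],[2,98]).round(4))
    h=(D>.05)&(P[...,1]>.15)&(P[...,1]<.3)&(P[...,0]>.38)&(P[...,0]<.68)&(P[...,2]>.15); q=P[h]; print('hatch zmax',D[h].max().round(4),'z',q[:,2].max().round(4),'y',np.percentile(q[:,1],[1,99]).round(4),'x',np.percentile(q[:,0],[1,99]).round(4))
P=cloud(T); q=P[(P[...,2]>.06)&(P[...,2]<.08)&(P[...,0]>.35)&(P[...,0]<.6)&(P[...,1]<.27)&(P[...,1]>-.02)]; print('front wall x',np.percentile(q[:,0],[1,50,99]).round(4) if len(q) else None)
print('slope height at x=.5 y=.12:', m[2]-(n[0]*(.5-m[0])+n[1]*(.12-m[1]))/n[2])
# gripper body
for c in(T,S):
    P=cloud(c); g=(abs(P[...,2]-.32)<.06)&(np.hypot(P[...,0]-.159,P[...,1]-.526)<.2); q=P[g]-[.159,.526,0]
    if len(q): R_=np.array([[np.cos(1.277),np.sin(1.277)],[-np.sin(1.277),np.cos(1.277)]]); w=q[:,:2]@R_.T; print('body x',np.percentile(w[:,0],[1,99]).round(3),'z',np.percentile(w[:,1],[1,99]).round(3),len(q))
E
python3 m3.py
```

```text
top bay rect (slope x,y) [648.  126.7] [127.1 158.9] 0.46 2430 x/y pct [0.5864 0.6498 0.7101] [0.049  0.1262 0.2034]
x edges by y [(np.float64(-0.68), np.float64(0.586)), (np.float64(-0.44), np.float64(0.7102))] med [0.586  0.7102]
y edges by x [(np.float64(-0.27), np.float64(0.0481)), (np.float64(0.67), np.float64(0.2045))] med [0.0481 0.2045]
keeper 191 [0.3809 0.0214 0.1747] top h [0.0352 0.2974 0.3255] y [-0.0151  0.0654] x [0.0339 0.5604]
hatch zmax 0.2036 z 0.336 y [0.2104 0.2382] x [0.4082 0.5881]
side bay rect (slope x,y) [652.1 130.5] [120.5 151.4] 0.25 1647 x/y pct [0.5966 0.67   0.7116] [0.0571 0.1105 0.1966]
x edges by y [(np.float64(40.46), np.float64(0.6245)), (np.float64(-0.3), np.float64(0.7119))] med [0.6178 0.712 ]
y edges by x [(np.float64(1.09), np.float64(0.0563)), (np.float64(40.83), np.float64(0.1596))] med [0.0559 0.1593]
keeper 2124 [0.0964 0.0391 0.1686] top h [0.2774 0.3221 0.3395] y [-0.0128  0.0695] x [-0.0288  0.5571]
hatch zmax 0.2037 z 0.3368 y [0.2128 0.2404] x [0.4135 0.5915]
front wall x [0.4733 0.573  0.5982]
slope height at x=.5 y=.12: 0.10086330152347724
body x [-0.089  0.081] z [-0.035 -0.005] 472
body x [-0.086 -0.009] z [-0.036  0.003] 898
```

Worked out: face centre F≈(0.559,0.127,0.135), slope 30.07°, yaw ≈0.5°, bay seat ≈(0.592,0.127,0.078). The hatch stands at θ≈1.54.

The tool can only point down. So I'll grip the bar by its ends (jaws along the cassette's y), which lets the cassette pivot onto the slope. The gripper body is ±88 mm along the jaws and would touch the square-standing hatch, so I'll first ease the hatch gently further open.

Call:
jog_arm(
  targets=[
    [0, [0, -5, 0], 0.14],
    [0, [0, -10, 0], 0.28],
    [0, [0, -15, 0], 0.42],
    [0, [0, -19.6, 0], 0.56],
    [0, [-2.5, -19.6, -4.5], 0.7],
    [0, [-5, -19.6, -9], 0.84],
    [0, [-7.5, -19.6, -13.5], 0.98],
    [0, [-10, -19.6, -18], 1.12],
    [0, [-12.5, -19.6, -22.5], 1.26],
    [0, [-15, -19.6, -27], 1.277],
  ],
  grip_force=15,
)

```text
time_s: 1.1
ee_pos: [0.3691, 0.3093, 0.4204]
eef_rot: [-1.571, 0.0, -0.005]
force: [-0.2, 0.0, 0.1]
grip_width: 0.0177
```

```bash
cat > d.py <<'E'
# usage: d.py x y z yaw_deg -> shift (cm) in tool axes and turn
import sys; from h import *
o=ctrl.get_obs(); Rm=R.from_euler('xyz',o['eef_rot']).as_matrix(); yaw=np.arctan2(Rm[1,0],Rm[0,0])
print('t',round(o['time_s'],2),'pos',o['ee_pos'].round(4),'yaw',np.degrees(yaw).round(2),'F',o['force'].round(1),'w',round(o['grip_width'],4),'q',o['qpos'].round(2))
a=[float(v) for v in sys.argv[1:]]
for i in range(0,len(a),4):
    d=(np.array(a[i:i+3])-o['ee_pos'])@Rm*100; print('shift',d.round(2),'turn',round(-(np.radians(a[i+3])-yaw),3))
E
python3 d.py .484 .19 .42 0 .484 .19 .281 0 .484 .255 .281 0
```

```text
t 1.1 pos [0.3691 0.3093 0.4204] yaw -0.29 F [-0.2  0.   0.1] w 0.0177 q [0.62 0.07 1.34 0.   1.72 0.63]
shift [ 11.56   0.04 -11.87] turn -0.005
shift [ 11.56  13.94 -11.87] turn -0.005
shift [11.52 13.93 -5.37] turn -0.005
```

Call:
jog_arm(
  targets=[
    [0, [3.7, 0, -3.3], 0],
    [0, [7.4, 0, -7], 0],
    [0, [11, 0, -11.4], 0],
    [0, [11, 0, -11.4], 0],
    [0, [11, 5, -11.4], 0],
    [0, [11, 9, -11.4], 0],
    [0, [11, 13, -11.4], 0],
    [0, [11, 13.9, -11.4], 0],
    [0, [11, 13.9, -11.4], 0],
  ],
)

```text
time_s: 2.0
ee_pos: [0.4778, 0.1973, 0.2813]
eef_rot: [-1.571, 0.002, 0.0]
force: [0.5, 0.1, 1.1]
grip_width: 0.0002
```

```bash
python3 d.py .484 .205 .281 0  .484 .256 .281 0
```

```text
t 2.0 pos [0.4778 0.1973 0.2813] yaw 0.03 F [0.5 0.1 1.1] w 0.0002 q [0.32 0.19 1.53 0.   1.43 0.32]
shift [0.62 0.03 0.77] turn 0.0
shift [0.63 0.03 5.87] turn 0.0
```

Call:
jog_arm(
  targets=[
    [0, [0, 0, 0.6], 0],
    [0, [0, 0, 1.2], 0],
    [0, [0, 0, 1.8], 0],
    [0, [0, 0, 2.4], 0],
    [0, [0, 0, 3.0], 0],
    [0, [0, 0, 3.6], 0],
    [0, [0, 0, 4.2], 0],
    [0, [0, 0, 4.8], 0],
    [0, [0, 0, 5.4], 0],
    [0, [0, 0, 5.9], 0],
  ],
)

```text
time_s: 3.0
ee_pos: [0.478, 0.2566, 0.2813]
eef_rot: [-1.571, 0.0, 0.0]
force: [0.6, -2.3, -1.2]
grip_width: 0.0003
```

Call:
jog_arm(
  targets=[
    [0, [0, 0, 0], 0],
    [0, [0, 0, -0.5], 0],
    [9.4, [0, 0, -1.5], 0],
    [9.4, [0, -4, -3], 0.14],
    [9.4, [0, -8, -5], 0.28],
    [9.4, [0, -12, -7], 0.42],
  ],
)

```text
time_s: 3.6
ee_pos: [0.4777, 0.1845, 0.4031]
eef_rot: [-1.571, -0.0, -0.426]
force: [-0.2, 0.6, 1.2]
grip_width: 0.0292
```

```bash
python3 d.py .477 -.306 .42 -71.7; python3 - <<'E'
from h import *
c=cam('top'); P=cloud(c); F=np.array([.5593,.127,.135]); n=np.array([-.5,-.004,.866])
D=(P-F)@n; h=(D>.04)&(P[...,1]>.19)&(P[...,1]<.32)&(P[...,0]>.38)&(P[...,0]<.62)&(P[...,2]<.33)&(P[...,2]>.16)
q=P[h]; p=np.polyfit(D[h],q[:,1],1); print(len(q),p,'phi',np.arctan(p[0]),q[:,1].max(),D[h].max())
E
```

```text
t 3.6 pos [0.4777 0.1845 0.4031] yaw -24.4 F [-0.2  0.6  1.2] w 0.0292 q [0.3  0.15 1.3  0.   1.69 0.72]
shift [ 20.2   -1.69 -44.7 ] turn 0.825
22 [0.60356377 0.19387152] phi 0.5430357983658675 0.3028271454371848 0.1844967370128623
```

Call:
jog_arm(
  targets=[
    [9.4, [2, -1.7, -4.4], 0.12],
    [9.4, [4, -1.7, -8.9], 0.25],
    [9.4, [6, -1.7, -13.4], 0.38],
    [9.4, [8, -1.7, -17.8], 0.52],
    [9.4, [10, -1.7, -22.3], 0.66],
    [9.4, [12.1, -1.7, -26.8], 0.8],
    [9.4, [14.1, -1.7, -31.2], 0.825],
    [9.4, [16.1, -1.7, -35.7], 0.825],
    [9.4, [18.1, -1.7, -40.2], 0.825],
    [9.4, [20.2, -1.7, -44.7], 0.825],
  ],
)

```text
time_s: 4.65
ee_pos: [0.4792, -0.307, 0.4186]
eef_rot: [-1.57, -0.0, -1.245]
force: [1.1, -0.1, 0.9]
grip_width: 0.094
```

Call:
jog_arm(
  targets=[
    [9.4, [0, 0, 0], 0],
    [9.4, [0, 0, 0], 0],
  ],
)

```text
time_s: 4.85
ee_pos: [0.4796, -0.3055, 0.4179]
eef_rot: [-1.571, 0.001, -1.247]
force: [0.3, 0.5, -0.1]
grip_width: 0.0941
```

```bash
python3 d.py .477 -.306 .15 -71.7 .477 -.306 .046 -71.7;python3 - <<'E'
from h import *
F=np.array([.5593,.127,.135]); n=np.array([-.5,-.004,.866])
c=cam('side'); save(c['img'],'pics/side2.png')
for nm in('side','top'):
    c=cam(nm); P=cloud(c)
    D=(P-F)@n; h=(D>.05)&(D<.13)&(P[...,1]>.19)&(P[...,1]<.32)&(P[...,0]>.38)&(P[...,0]<.56)&(P[...,2]<.33)&(P[...,2]>.16)
    q=P[h]; d=D[h]
    for _ in range(4):
        p=np.polyfit(d,q[:,1],1); r=abs(np.polyval(p,d)-q[:,1]); k=r<max(.003,2*np.median(r)); q,d=q[k],d[k]
    print(nm,len(q),p,'phi',np.arctan(p[0]))
E
```

```text
t 4.85 pos [ 0.4796 -0.3055  0.4179] yaw -71.43 F [ 0.3  0.5 -0.1] w 0.0941 q [-0.63  0.29  1.1   0.    1.76  0.62]
shift [-1.000e-02  2.679e+01 -2.600e-01] turn 0.005
shift [-0.   37.19 -0.26] turn 0.005
side 568 [0.33355536 0.2250187 ] phi 0.3219503660113223
top 762 [0.33839678 0.21549688] phi 0.3263007167821875
```

Call:
jog_arm(
  targets=[
    [9.4, [0, 5, -0.3], 0],
    [9.4, [0, 10, -0.3], 0],
    [9.4, [0, 15, -0.3], 0],
    [9.4, [0, 20, -0.3], 0],
    [9.4, [0, 25, -0.3], 0],
    [9.4, [0, 29, -0.3], 0],
    [9.4, [0, 32.5, -0.3], 0],
    [9.4, [0, 35.5, -0.3], 0],
    [9.4, [0, 37.2, -0.3], 0],
    [9.4, [0, 37.2, -0.3], 0],
  ],
)

```text
time_s: 6.0
ee_pos: [0.4769, -0.3038, 0.0448]
eef_rot: [-1.573, 0.003, -1.243]
force: [-0.7, 0.2, 0.2]
grip_width: 0.094
```

Call:
jog_arm(
  targets=[
    [6.5, [0, 0, 0], 0],
    [6.5, [0, 0, 0], 0],
    [6.5, [0, 0, 0], 0],
    [6.5, [0, 0, 0], 0],
    [6.5, [0, 0, 0], 0],
    [6.5, [0, 0, 0], 0],
  ],
  grip_force=15,
)

```text
time_s: 6.6
ee_pos: [0.478, -0.3057, 0.0477]
eef_rot: [-1.57, -0.002, -1.245]
force: [-1.0, 1.9, 7.7]
grip_width: 0.0717
```

```bash
python3 d.py .477 -.306 .046 -71.7
```

```text
t 6.6 pos [ 0.478  -0.3057  0.0477] yaw -71.33 F [-1.   1.9  7.7] w 0.0717 q [-0.63  0.54  1.63  0.    0.97  0.61]
shift [-0.    0.17 -0.1 ] turn 0.006
```

Call:
jog_arm(
  targets=[
    [6.5, [0, -1, 0], 0],
    [6.5, [0, -3, 0], 0],
    [6.5, [0, -6, 0], 0],
    [6.5, [0, -10, 0], 0],
    [6.5, [0, -14, 0], 0],
    [6.5, [0, -18, 0], 0],
    [6.5, [0, -22, 0], 0],
    [6.5, [0, -25, 0], 0],
    [6.5, [0, -26, 0], 0],
    [6.5, [0, -26, 0], 0],
  ],
)

```text
time_s: 7.6
ee_pos: [0.4775, -0.3055, 0.3072]
eef_rot: [-1.57, -0.001, -1.245]
force: [-0.2, -0.4, -2.8]
grip_width: 0.072
```

```bash
python3 d.py .51 .1266 .30 -89.5;python3 - <<'E'
from h import *
c=cam('side'); save(c['img'],'pics/side3.png')
for nm in('side','top'):
    c=cam(nm);P=cloud(c); o=ctrl.get_obs()['ee_pos']
    q=P[(abs(P[...,2]-o[2]+.026)<.014)&(np.hypot(P[...,0]-o[0],P[...,1]-o[1])<.11)]
    if len(q)>50:
        A=np.c_[q[:,0]-o[0],q[:,1]-o[1],np.ones(len(q))]; k=np.linalg.lstsq(A,q[:,2]-o[2],rcond=None)[0]; print(nm,len(q),'frame plane',k.round(4),cv2.minAreaRect((q[:,:2]*1000).astype(np.float32)))
E
```

```text
t 7.6 pos [ 0.4775 -0.3055  0.3072] yaw -71.34 F [-0.2 -0.4 -2.8] w 0.072 q [-0.63  0.29  1.34  0.    1.51  0.61]
shift [-39.9    0.68  16.91] turn 0.317
side 1895 frame plane [-0.011  -0.0123 -0.0288] ((476.14569091796875, -306.24334716796875), (125.69483947753906, 156.5173797607422), 17.88776397705078)
top 328 frame plane [ 0.0556  0.0002 -0.0308] ((489.75445556640625, -302.4143371582031), (176.32431030273438, 71.7820816040039), 80.54730987548828)
```

View pics/side3.png

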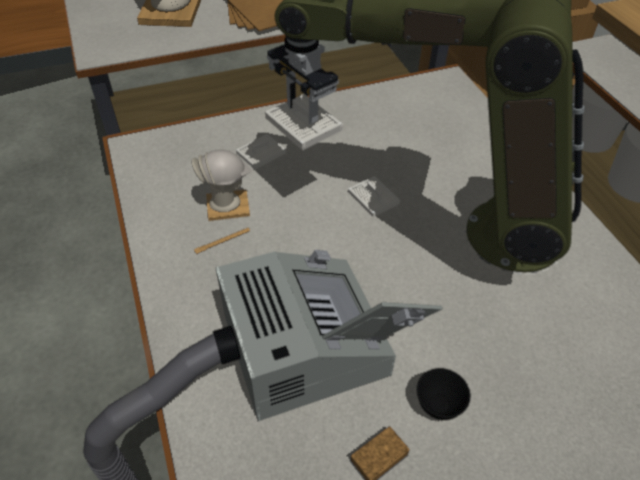

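The side view shows the cassette hanging level in the jaws at about (305,122), centred. The hatch is standing further open and has stayed put. Next I carry the cassette to above the bay.

Call:
jog_arm(
  targets=[
    [6.5, [-2, 0, 0.8], 0.03],
    [6.5, [-6, 0, 2.5], 0.06],
    [6.5, [-10.6, 0, 4.5], 0.1],
    [6.5, [-15.2, 0, 6.4], 0.14],
    [6.5, [-19.8, 0, 8.4], 0.18],
    [6.5, [-24.4, 0, 10.3], 0.22],
    [6.5, [-29, 0, 12.3], 0.26],
    [6.5, [-33.6, 0, 14.2], 0.3],
    [6.5, [-37.5, 0, 15.9], 0.317],
    [6.5, [-39.9, 0.7, 16.9], 0.317],
  ],
)

```text
time_s: 8.75
ee_pos: [0.5094, 0.1295, 0.2984]
eef_rot: [-1.572, 0.0, -1.561]
force: [0.7, -0.1, -1.3]
grip_width: 0.0716
```

Call:
jog_arm(
  targets=[
    [6.5, [0, 0, 0], 0],
    [6.5, [0, 0, 0], 0],
  ],
)

```text
time_s: 8.95
ee_pos: [0.5095, 0.1268, 0.298]
eef_rot: [-1.573, -0.001, -1.561]
force: [0.9, -0.4, -2.5]
grip_width: 0.0719
```

```bash
python3 d.py .5083 .1267 .2234 -89.5  .5283 .1267 .1887 -89.5  .5483 .1267 .154 -89.5 .5683 .1267 .1194 -89.5; python3 - <<'E'
from h import *
o=ctrl.get_obs()['ee_pos']
for nm in('side','top'):
    c=cam(nm);P=cloud(c); 
    q=P[(abs(P[...,2]-o[2]+.028)<.012)&(np.hypot(P[...,0]-o[0],P[...,1]-o[1])<.11)]
    if len(q)>50: print(nm,len(q),np.median(q[:,2])-o[2],cv2.minAreaRect((q[:,:2]*1000).astype(np.float32)))
E
```

```text
t 8.95 pos [0.5095 0.1268 0.298 ] yaw -89.44 F [ 0.9 -0.4 -2.5] w 0.0719 q [ 0.17  0.2   1.48 -0.    1.47  1.74]
shift [ 0.    7.46 -0.1 ] turn 0.001
shift [ 0.02 10.93  1.91] turn 0.001
shift [ 0.04 14.39  3.92] turn 0.001
shift [ 0.05 17.85  5.93] turn 0.001
side 2949 -0.030020973808974227 ((508.1860656738281, 126.62472534179688), (122.62886047363281, 154.64207458496094), 0.1837805211544037)
top 395 -0.030233275225308998 ((483.0654602050781, 102.1253662109375), (106.22821044921875, 165.1331024169922), 26.059785842895508)
```

Call:
jog_arm(
  targets=[
    [6.5, [0, 2, 0.6], 0],
    [6.5, [0, 5.1, 1.5], 0],
    [6.5, [0, 6.5, 2.4], 0],
    [6.5, [0, 7.8, 3.1], 0],
    [6.5, [0, 9, 3.8], 0],
    [6.5, [0, 10.5, 4.7], 0],
    [6.5, [0, 12, 5.5], 0],
    [6.5, [0, 13, 6.1], 0],
    [6.5, [0, 13.4, 6.3], 0],
    [6.5, [0, 13.4, 6.3], 0],
  ],
  grip_force=10,
)

```text
time_s: 10.05
ee_pos: [0.573, 0.1271, 0.1652]
eef_rot: [-1.571, -0.0, -1.562]
force: [-0.4, 0.9, -2.1]
grip_width: 0.0721
```

```bash
python3 d.py .5776 .1268 .1553 -89.5  .5673 .1268 .1371 -89.5  .5638 .1268 .1191 -89.5; python3 - <<'E'
from h import *
c=cam('side'); save(cv2.resize(c['img'][180:400,220:460],None,fx=2.5,fy=2.5),'pics/side4.png')
E
```

```text
t 10.05 pos [0.573  0.1271 0.1652] yaw -89.5 F [-0.4  0.9 -2.1] w 0.0721 q [ 0.16  0.43  1.48 -0.    1.23  1.72]
shift [0.04 0.99 0.46] turn -0.0
shift [ 0.03  2.81 -0.56] turn -0.0
shift [ 0.03  4.61 -0.91] turn -0.0
```

View pics/side4.png

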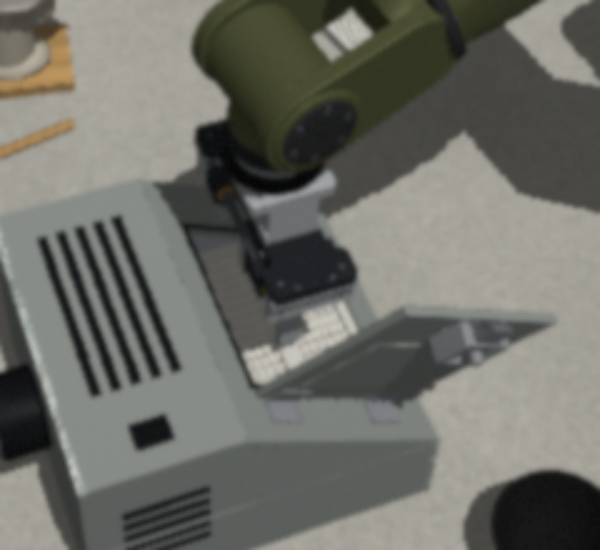

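The crop shows the cassette entering the bay freely and level, with weight-only force. Next I lower it to contact and let it pivot onto the slope.

Call:
jog_arm(
  targets=[
    [6.5, [0, 0.5, 0.2], 0],
    [6.5, [0, 1.0, 0.4], 0],
    [6.5, [0, 1.4, 0.2], 0],
    [6.5, [0, 1.8, 0.0], 0],
    [6.5, [0, 2.2, -0.2], 0],
  ],
)

```text
time_s: 10.6
ee_pos: [0.5705, 0.1271, 0.1433]
eef_rot: [-1.571, -0.0, -1.562]
force: [-2.5, -1.4, 0.9]
grip_width: 0.0715
```

```bash
cat > tilt.py <<'E'
from h import *
o=ctrl.get_obs()['ee_pos']; F=np.array([.5593,.127,.135]); n=np.array([-.5,-.004,.866]); e=np.array([.866,.0075,.5])
for nm in('side','top'):
    c=cam(nm);P=cloud(c); im=c['img'].astype(int)
    D=(P-F)@n; X=(P-F)@e; Y=P[...,1]-.127
    k=(D<-.005)&(D>-.06)&(abs(X)<.06)&(abs(Y)<.074)&(im.min(-1)>80)
    x,d=X[k],D[k]
    for _ in range(5):
        if len(x)<30: break
        p=np.polyfit(x,d,1); r=abs(np.polyval(p,x)-d); g=r<max(.004,2*np.median(r)); x,d=x[g],d[g]
    if len(x)>=30: print(nm,len(x),'beta deg',np.degrees(np.arctan(-p[0])).round(1),'top zn at xs0',(p[1]+.066).round(4),'xs',np.percentile(x,[1,99]).round(3),'y',np.percentile(Y[k],[1,99]).round(3))
E
python3 tilt.py; python3 d.py .5638 .1268 .1191 -89.5
```

```text
side 580 beta deg 25.1 top zn at xs0 0.04 xs [-0.042  0.029] y [-0.072  0.048]
top 66 beta deg 17.3 top zn at xs0 0.0446 xs [-0.05  -0.016] y [-0.07 -0.04]
t 10.7 pos [0.5704 0.1271 0.143 ] yaw -89.49 F [-0.6 -1.6 -2.3] w 0.072 q [ 0.16  0.45  1.51 -0.    1.18  1.72]
shift [ 0.03  2.39 -0.66] turn 0.0
```

Call:
jog_arm(
  targets=[
    [6.5, [0, 0.4, -0.15], 0],
    [6.5, [0, 0.8, -0.3], 0],
    [6.5, [0, 1.2, -0.4], 0],
    [6.5, [0, 1.5, -0.5], 0],
    [6.5, [0, 1.5, -0.5], 0],
  ],
)

```text
time_s: 11.2
ee_pos: [0.5686, 0.1272, 0.1329]
eef_rot: [-1.561, 0.001, -1.562]
force: [-0.6, -3.5, 29.0]
grip_width: 0.0721
```

```bash
python3 tilt.py; python3 d.py .5638 .1268 .1191 -89.5
```

```text
side 554 beta deg 23.3 top zn at xs0 0.0379 xs [-0.048  0.028] y [-0.072  0.048]
top 71 beta deg 20.2 top zn at xs0 0.0397 xs [-0.053 -0.023] y [-0.069 -0.038]
t 11.3 pos [0.5686 0.1272 0.1329] yaw -89.5 F [-0.6 -3.5 29. ] w 0.0716 q [ 0.16  0.45  1.53 -0.    1.15  1.72]
shift [ 0.04  1.38 -0.49] turn 0.0
```

Contact force rose to 29 N with tilt lagging: the computed lower corner (xs −68) has met the lower wall. I'll back up and upslope, and soften the grip so it pivots.

Call:
jog_arm(
  targets=[
    [6.5, [0, -0.8, 0.3], 0],
    [6.5, [0, -1.5, 0.8], 0],
    [6.5, [0, -2.1, 1.2], 0],
    [6.5, [0, -2.1, 1.2], 0],
  ],
)

```text
time_s: 11.7
ee_pos: [0.578, 0.1273, 0.1496]
eef_rot: [-1.571, -0.0, -1.562]
force: [-0.1, -0.6, -3.0]
grip_width: 0.072
```

```bash
python3 tilt.py; python3 d.py .5717 .1268 .1396 -89.5;  python3 - <<'E'
from h import *
c=cam('side'); a=cv2.resize(c['img'][210:350,270:400],None,fx=3,fy=3,interpolation=cv2.INTER_CUBIC)
c=cam('top'); b=cv2.resize(c['img'][170:270,195:310],None,fx=3,fy=3,interpolation=cv2.INTER_CUBIC)
C=np.zeros((420,790,3),np.uint8); C[:a.shape[0],:a.shape[1]]=a; C[:b.shape[0],400:400+b.shape[1]]=b; save(np.clip(C*1.3,0,255).astype(np.uint8),'pics/c5.png')
E
```

```text
side 447 beta deg 25.9 top zn at xs0 0.0544 xs [-0.014  0.037] y [-0.072  0.056]
t 11.8 pos [0.5779 0.1273 0.149 ] yaw -89.5 F [ 0.   0.5 -2.1] w 0.0721 q [ 0.15  0.46  1.48 -0.    1.2   1.72]
shift [ 0.04  0.94 -0.62] turn 0.0
```

View pics/c5.png

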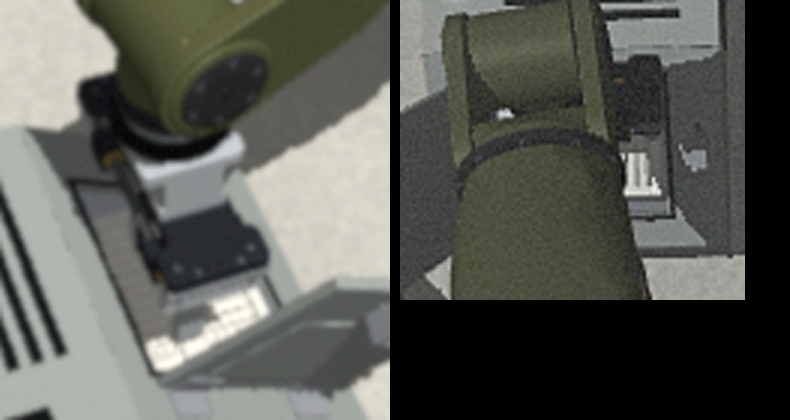

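Call:
jog_arm(
  targets=[
    [6.5, [0, 0.3, -0.2], 0],
    [6.5, [0, 0.65, -0.35], 0],
    [6.5, [0, 0.95, -0.5], 0],
    [6.5, [0, 1.25, -0.6], 0],
    [6.5, [0, 1.25, -0.6], 0],
  ],
  grip_force=5,
)

```text
time_s: 12.4
ee_pos: [0.5715, 0.1272, 0.1365]
eef_rot: [-1.571, -0.0, -1.562]
force: [-0.4, 1.1, -1.9]
grip_width: 0.0719
```

```bash
python3 tilt.py; python3 d.py .5707 .1268 .1312 -89.5 .57 .1268 .1204 -89.5
```

```text
side 521 beta deg 24.8 top zn at xs0 0.0409 xs [-0.042  0.029] y [-0.072  0.049]
top 60 beta deg 18.4 top zn at xs0 0.0448 xs [-0.052 -0.019] y [-0.067 -0.04 ]
t 12.5 pos [0.5719 0.1272 0.1369] yaw -89.49 F [ 0.3  0.6 -1.8] w 0.072 q [ 0.16  0.46  1.51 -0.    1.17  1.72]
shift [ 0.04  0.57 -0.12] turn 0.0
shift [ 0.04  1.65 -0.19] turn 0.0
```

Call:
jog_arm(
  targets=[
    [6.5, [0, 0.2, 0], 0],
    [6.5, [0, 0.4, 0], 0],
    [6.5, [0, 0.4, 0], 0],
  ],
)

```text
time_s: 12.8
ee_pos: [0.5716, 0.1273, 0.1331]
eef_rot: [-1.571, 0.0, -1.562]
force: [-5.1, -0.9, 3.6]
grip_width: 0.0718
```

Call:
jog_arm(
  targets=[
    [6.5, [0, 0.2, 0], 0],
    [6.5, [0, 0.4, 0], 0],
    [6.5, [0, 0.4, 0], 0],
  ],
)

```text
time_s: 13.1
ee_pos: [0.5719, 0.1273, 0.1322]
eef_rot: [-1.569, 0.0, -1.562]
force: [-19.4, -1.9, 31.1]
grip_width: 0.0719
```

```bash
python3 tilt.py; python3 d.py .5707 .1268 .1312 -89.5 .57 .1268 .1204 -89.5
```

```text
side 490 beta deg 22.3 top zn at xs0 0.0367 xs [-0.051  0.028] y [-0.072  0.049]
top 78 beta deg 26.7 top zn at xs0 0.0323 xs [-0.056 -0.022] y [-0.073 -0.041]
t 13.2 pos [0.5719 0.1273 0.1322] yaw -89.49 F [-18.5  -2.8  31.2] w 0.0721 q [ 0.16  0.47  1.52 -0.    1.16  1.72]
shift [ 0.05  0.1  -0.12] turn 0.0
shift [ 0.05  1.18 -0.19] turn 0.0
```

```bash
python3 - <<'E'
from h import *
o=ctrl.get_obs(); print(o['force'].round(1),o['moment'].round(3))
F=np.array([.5593,.127,.135]); n=np.array([-.5,-.004,.866]); e=np.array([.866,.0075,.5])
c=cam('side');P=cloud(c)
D=(P-F)@n+.066; X=(P-F)@e; Y=P[...,1]-.127
# profile of white surface in strip away from gripper
for y0,y1 in((-.072,-.055),(.03,.045),(.055,.075)):
    k=(Y>y0)&(Y<y1)&(abs(X)<.07)&(D>-.01)&(D<.09); x,d=X[k],D[k]
    print(y0,[(round(a,3),round(float(np.median(d[abs(x-a)<.004])),4),int((abs(x-a)<.004).sum())) for a in np.arange(-.068,.07,.008) if (abs(x-a)<.004).sum()>1])
save(cv2.resize(c['img'][225:345,280:400],None,fx=5,fy=5,interpolation=cv2.INTER_CUBIC),'pics/c6.png')
E
```

```text
[-18.5  -2.8  31.2] [-0.606  3.66  -0.081]
-0.072 [(np.float64(-0.068), 0.0689, 4), (np.float64(0.004), 0.0361, 19), (np.float64(0.012), 0.0329, 29), (np.float64(0.02), 0.03, 32), (np.float64(0.028), 0.0271, 14), (np.float64(0.068), 0.0666, 4)]
0.03 [(np.float64(-0.036), 0.0544, 5), (np.float64(-0.028), 0.0483, 9), (np.float64(-0.02), 0.0449, 14), (np.float64(-0.012), 0.0442, 2), (np.float64(-0.004), 0.0411, 4), (np.float64(0.004), 0.0345, 15), (np.float64(0.012), 0.032, 34), (np.float64(0.02), 0.0287, 37), (np.float64(0.028), 0.0267, 15), (np.float64(0.068), 0.0665, 9)]
0.055 [(np.float64(0.068), 0.0658, 7)]
```

View pics/c6.png

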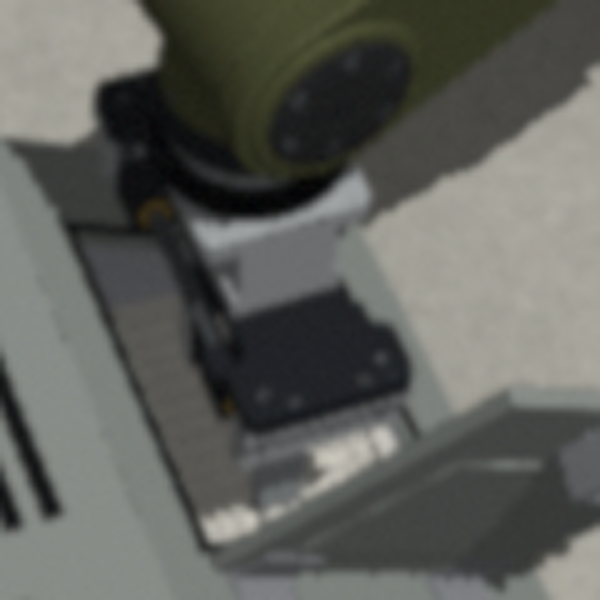

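The profile gives a tilt 21° short of flat, pivot at d≈22 mm. The force is purely along the floor normal, which fits a wedge between the floor edge and the lower wall. I'll relieve it, shift 4 mm upslope and retry at minimum grip.

Call:
jog_arm(
  targets=[
    [6.5, [0, -0.6, 0.2], 0],
    [6.5, [0, -0.6, 0.5], 0],
    [6.5, [0, -0.4, 0.5], 0],
    [6.5, [0, -0.2, 0.5], 0],
    [6.5, [0, 0.0, 0.5], 0],
    [6.5, [0, 0.0, 0.5], 0],
  ],
  grip_force=3,
)

```text
time_s: 13.85
ee_pos: [0.5767, 0.1272, 0.1282]
eef_rot: [-1.571, -0.0, -1.562]
force: [-0.3, -0.1, -3.1]
grip_width: 0.0718
```

```bash
cat > prof.py <<'E'
from h import *
o=ctrl.get_obs(); print('pos',o['ee_pos'].round(4),'F',o['force'].round(1),'M',o['moment'].round(2),'w',o['grip_width'])
F=np.array([.5593,.127,.135]); n=np.array([-.5,-.004,.866]); e=np.array([.866,.0075,.5])
p=o['ee_pos']-F; print('P xs,zn',(p@e).round(4),(p@n+.066).round(4))
c=cam('side');P=cloud(c); D=(P-F)@n+.066; X=(P-F)@e; Y=P[...,1]-.127
k=(((Y>-.073)&(Y<-.05))|((Y>.03)&(Y<.073)))&(abs(X)<.06)&(D>-.01)&(D<.075); x,d=X[k],D[k]
for _ in range(6):
    q=np.polyfit(x,d,1); r=abs(np.polyval(q,x)-d); g=r<max(.003,2*np.median(r)); x,d=x[g],d[g]
print('top line zn=%.4f + %.3f xs'%(q[1],q[0]),'beta',np.degrees(np.arctan(-q[0])).round(1),len(x),np.percentile(x,[2,98]).round(3))
E
python3 prof.py
```

```text
pos [0.5767 0.1272 0.1282] F [-0.3 -0.1 -3.1] M [-0.05  0.14  0.03] w 0.07182716032692041
P xs,zn 0.0117 0.0514
top line zn=0.0299 + -0.239 xs beta 13.4 125 [-0.021  0.027]
```

Wedge confirmed: it freed at once, and the tilt is now only 13° short of flat with light force. Continuing down.

Call:
jog_arm(
  targets=[
    [6.5, [0, 0.3, 0.0], 0],
    [6.5, [0, 0.6, -0.1], 0],
    [6.5, [0, 0.9, -0.2], 0],
    [6.5, [0, 0.9, -0.2], 0],
  ],
)

```text
time_s: 14.3
ee_pos: [0.5769, 0.1272, 0.1232]
eef_rot: [-1.563, 0.0, -1.562]
force: [-1.2, -1.4, 21.0]
grip_width: 0.072
```

```bash
python3 prof.py
```

```text
pos [0.5769 0.1272 0.1232] F [-1.2 -1.4 21. ] M [-0.51  0.08  0.02] w 0.07202088077954394
P xs,zn 0.0094 0.047
top line zn=0.0245 + -0.090 xs beta 5.1 102 [0.005 0.025]
```

Call:
jog_arm(
  targets=[
    [6.5, [0, -0.5, -0.1], 0],
    [6.5, [0, -0.5, -0.4], 0],
    [6.5, [0, -0.2, -0.5], 0],
    [6.5, [0, 0.1, -0.5], 0],
    [6.5, [0, 0.1, -0.5], 0],
  ],
)

```text
time_s: 14.85
ee_pos: [0.5706, 0.1272, 0.1206]
eef_rot: [-1.568, 0.0, -1.562]
force: [-1.7, -2.4, 19.1]
grip_width: 0.0722
```

```bash
python3 prof.py
```

```text
pos [0.5706 0.1272 0.1206] F [-1.7 -2.4 19.1] M [-0.38  0.36  0.01] w 0.07222729980010342
P xs,zn 0.0025 0.0479
top line zn=0.0279 + -0.305 xs beta 17.0 106 [-0.002  0.023]
```

Call:
jog_arm(
  targets=[
    [6.5, [0, -0.5, 0.2], 0],
    [6.5, [0, -0.5, 0.2], 0],
    [8.2, [0, -0.5, 0.2], 0],
    [9.4, [0, -0.5, 0.2], 0],
    [9.4, [0, -0.5, 0.2], 0],
    [9.4, [0, -0.5, 0.2], 0],
  ],
)

```text
time_s: 15.5
ee_pos: [0.5717, 0.1272, 0.1238]
eef_rot: [-1.571, -0.0, -1.562]
force: [0.2, 0.3, 0.3]
grip_width: 0.0936
```

Call:
jog_arm(
  targets=[
    [9.4, [0, -1, 0], 0],
    [9.4, [0, -4, -0.5], 0],
    [9.4, [0, -8, -2], 0],
    [9.4, [0, -12, -5], 0],
    [9.4, [0, -16, -9], 0],
    [9.4, [0, -20, -13], 0],
    [9.4, [0, -22, -17], 0],
    [9.4, [0, -22, -21], 0],
    [9.4, [0, -22, -21], 0],
  ],
)

```text
time_s: 16.4
ee_pos: [0.3586, 0.1254, 0.3467]
eef_rot: [-1.565, 0.001, -1.561]
force: [0.6, 0.1, -0.9]
grip_width: 0.0939
```

```bash
python3 prof.py; cat > flat.py <<'E'
from h import *
F=np.array([.5593,.127,.135]); n=np.array([-.5,-.004,.866]); e=np.array([.866,.0075,.5])
for nm in('top','side'):
    c=cam(nm);P=cloud(c); D=(P-F)@n+.066; X=(P-F)@e; Y=P[...,1]-.127
    k=(abs(X)<.064)&(abs(Y)<.079)&(D<.062)&(D>-.01); hi=k&(D>.035)&(abs(Y)<.045)
    fr=k&~((abs(X)<.03)&(abs(Y)<.05)); q=np.c_[X[fr],Y[fr]]; d=D[fr]
    for _ in range(6):
        A=np.c_[q,np.ones(len(q))]; s=np.linalg.lstsq(A,d,rcond=None)[0]; r=abs(A@s-d); g=r<max(.003,2*np.median(r)); q,d=q[g],d[g]
    print(nm,'plane dz/dx %.3f dz/dy %.3f z0 %.4f'%tuple(s),len(q),'x',np.percentile(q[:,0],[1,99]).round(3),'y',np.percentile(q[:,1],[1,99]).round(3))
    if hi.any():
        for lo in (.044,): 
            g=hi&(D>lo); print(' bar',g.sum(),X[g].mean().round(4),Y[g].mean().round(4),np.percentile(D[g],95).round(4))
    b={'top':(170,270,195,310),'side':(225,345,270,400)}[nm]; im=cv2.resize(c['img'][b[0]:b[1],b[2]:b[3]],None,fx=3,fy=3,interpolation=cv2.INTER_CUBIC)
    if nm=='top': C=np.zeros((400,790,3),np.uint8); C[:im.shape[0],:im.shape[1]]=im
    else: C[:im.shape[0],395:395+im.shape[1]]=im
import sys
if len(sys.argv)>1: save(np.clip(C*1.4,0,255).astype(np.uint8),sys.argv[1])
E
python3 flat.py pics/c8.png
```

```text
pos [0.3586 0.1254 0.3467] F [ 0.6  0.1 -0.9] M [ 0.02  0.16 -0.02] w 0.09394358105297605
P xs,zn -0.0679 0.3497
top line zn=0.0185 + -0.013 xs beta 0.7 172 [-0.058  0.02 ]
top plane dz/dx -0.005 dz/dy -0.002 z0 0.0167 712 x [-0.063  0.051] y [-0.074  0.074]
 bar 157 -0.0151 -0.0003 0.058
side plane dz/dx -0.047 dz/dy -0.044 z0 0.0158 316 x [-0.064  0.019] y [-0.078  0.017]
 bar 310 -0.02 -0.0024 0.0593
```

View pics/c8.png

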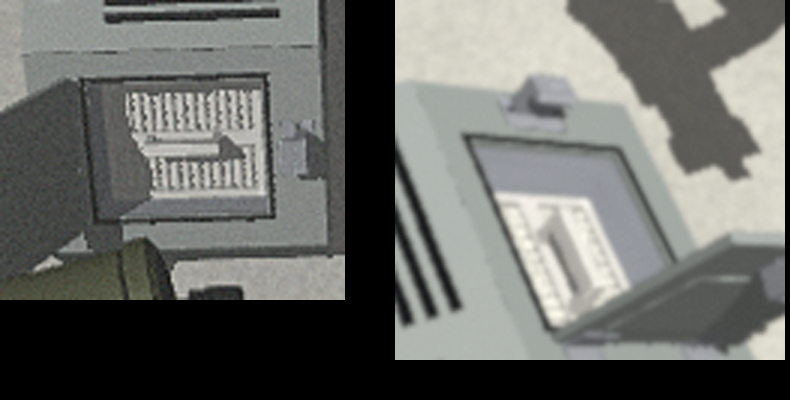

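The picture shows the cassette lying in the bay, grip out, at (200,145) in the top crop and (570,260) in the side crop. The fitted plane is within 0.7° of the slope at z≈17-18 mm (nominal 20), so it is home and flat. Now the hatch.

Call:
jog_arm(
  targets=[
    [0, [0, -3, 0], -0.14],
    [0, [0, -7.3, 0], -0.28],
    [0, [-3, -7.3, 1], -0.42],
    [0, [-6, -7.3, 2], -0.56],
    [0, [-9, -7.3, 3], -0.7],
    [0, [-12, -7.3, 4], -0.84],
    [0, [-15, -7.3, 5], -0.98],
    [0, [-18, -7.3, 6], -1.12],
    [0, [-21, -7.3, 7], -1.26],
    [0, [-23.5, -7.3, 7.5], -1.4],
  ],
  grip_force=20,
)

```text
time_s: 17.55
ee_pos: [0.4362, 0.3628, 0.4151]
eef_rot: [-1.573, 0.002, -0.157]
force: [-0.8, 0.8, -0.3]
grip_width: 0.0176
```

Call:
jog_arm(
  targets=[
    [0, [0, 0, 0], -0.14],
    [0, [0, 0, 0], -0.162],
    [0, [0, 0, 0], -0.162],
  ],
)

```text
time_s: 17.85
ee_pos: [0.4354, 0.3609, 0.4161]
eef_rot: [-1.572, 0.001, -0.003]
force: [0.2, -0.2, -0.8]
grip_width: 0.0002
```

```bash
python3 d.py .4335 .35 .42 0 .4335 .35 .272 0 .4335 .285 .272 0; python3 - <<'E'
from h import *
F=np.array([.5593,.127,.135]); n=np.array([-.5,-.004,.866]);e=np.array([.866,.0075,.5])
c=cam('side'); P=cloud(c); D=(P-F)@n; X=(P-F)@e
k=(D>.09)&(D<.2)&(P[...,1]>.22)&(P[...,1]<.33)&(abs(X)<.08)&(P[...,2]<.335)
q=P[k]; print(len(q),'zn max',np.percentile(D[k],99),'y max',np.percentile(q[:,1],99),'z max',q[:,2].max())
k2=k&(X<-.04); print('at xs<-.04: ',np.percentile(D[k2],98),np.percentile(P[k2][:,1],98)); k3=k&(abs(X)<.03); print('latch y', np.percentile(P[k3][:,1],99.5))
E
```

```text
t 17.85 pos [0.4354 0.3609 0.4161] yaw -0.19 F [ 0.2 -0.2 -0.8] w 0.0002 q [ 0.63  0.28  1.11 -0.    1.75  0.63]
shift [-0.19 -0.38 -1.1 ] turn -0.003
shift [-0.17 14.42 -1.08] turn -0.003
shift [-0.15 14.42 -7.58] turn -0.003
1493 zn max 0.18526581289227567 y max 0.3024769689347961 z max 0.3284278194500799
at xs<-.04:  0.18031735917149172 0.2824391816053395
latch y 0.30382483172289687
```

Call:
jog_arm(
  targets=[
    [0, [-0.3, 4, -1], 0],
    [0, [-0.3, 8, -2], 0],
    [0, [-0.3, 11.5, -3], 0],
    [0, [-0.3, 14.3, -3.5], 0],
    [0, [-0.3, 14.3, -5], 0],
    [0, [-0.3, 14.3, -6], 0],
    [0, [-0.3, 14.3, -7], 0],
    [0, [-0.3, 14.2, -8], 0],
    [0, [-0.3, 14.1, -9], 0],
    [0, [-0.3, 14.1, -10], 0],
  ],
)

```text
time_s: 18.9
ee_pos: [0.4319, 0.2604, 0.2768]
eef_rot: [-1.57, -0.001, -0.0]
force: [-0.4, 2.3, 2.5]
grip_width: 0.0004
```

```bash
python3 d.py .4315 .233 .2754 0 .434 .1887 .2711 0 .4435 .1432 .2546 0 .4563 .111 .2324 0 .4727 .0861 .204 0
```

```text
t 18.9 pos [0.4319 0.2604 0.2768] yaw -0.0 F [-0.4  2.3  2.5] w 0.0004 q [0.47 0.16 1.57 0.   1.41 0.47]
shift [-0.04  0.14 -2.74] turn -0.0
shift [ 0.21  0.56 -7.17] turn -0.0
shift [  1.16   2.21 -11.72] turn -0.0
shift [  2.43   4.43 -14.94] turn -0.0
shift [  4.07   7.27 -17.43] turn -0.0
```

Pushing gently (2.3 N) and the hatch is following. Next I follow the arc.

Call:
jog_arm(
  targets=[
    [0, [0, 0.0, -1], 0],
    [0, [0, 0.1, -2], 0],
    [0, [0, 0.1, -3], 0],
    [0, [0.1, 0.2, -4], 0],
    [0, [0.1, 0.3, -5], 0],
    [0, [0.2, 0.4, -6], 0],
    [0, [0.2, 0.55, -7], 0],
    [0, [0.4, 0.8, -8], 0],
    [0, [0.6, 1.2, -9], 0],
    [0, [0.8, 1.6, -10], 0],
  ],
)

```text
time_s: 19.9
ee_pos: [0.44, 0.1601, 0.2597]
eef_rot: [-1.571, -0.0, -0.0]
force: [-0.2, 0.5, 2.8]
grip_width: -0.0
```

Call:
jog_arm(
  targets=[
    [0, [0.15, 0.3, -0.8], 0],
    [0, [0.36, 0.65, -1.6], 0],
    [0, [0.6, 1.0, -2.3], 0],
    [0, [0.9, 1.5, -3.0], 0],
    [0, [1.25, 2.1, -3.8], 0],
    [0, [1.63, 2.8, -4.8], 0],
  ],
)

```text
time_s: 20.5
ee_pos: [0.4564, 0.1124, 0.2314]
eef_rot: [-1.571, -0.0, 0.0]
force: [-0.7, 1.8, 0.4]
grip_width: 0.0003
```

```bash
cat > ang.py <<'E'
from h import *
F=np.array([.5593,.127,.135]); n=np.array([-.5,-.004,.866]);e=np.array([.866,.0075,.5])
for nm in('side','top'):
    c=cam(nm); P=cloud(c); D=(P-F)@n-.004; X=(P-F)@e; Y=.221+.0075*X-P[...,1]; r=np.hypot(D,Y); t=np.arctan2(D,Y)
    k=(r>.05)&(r<.14)&(t>.06)&(t<2.2)&(X>-.07)&(X<.07)&(D<.19)
    hh,b=np.histogram(t[k],bins=44,range=(0,2.2)); print(nm,k.sum(),'theta peak',b[hh.argmax()].round(2),hh.max())
E
python3 ang.py; python3 d.py .4727 .0861 .204 0 .4877 .0726 .178 0 .4997 .0665 .1572 0 .5046 .065 .1487 0
```

```text
side 2433 theta peak 0.75 1446
top 140 theta peak 0.75 81
t 20.6 pos [0.4562 0.1118 0.2308] yaw -0.06 F [-0.1 -0.2  0. ] w 0.0004 q [ 0.16  0.12  1.73 -0.    1.3   0.16]
shift [ 1.65  2.68 -2.57] turn -0.001
shift [ 3.16  5.28 -3.92] turn -0.001
shift [ 4.36  7.36 -4.53] turn -0.001
shift [ 4.85  8.21 -4.68] turn -0.001
```

Call:
jog_arm(
  targets=[
    [0, [0.4, 0.65, -0.7], 0],
    [0, [0.8, 1.3, -1.3], 0],
    [0, [1.25, 2.0, -2.0], 0],
    [0, [1.65, 2.7, -2.6], 0],
    [0, [2.15, 3.55, -3.1], 0],
    [0, [2.65, 4.4, -3.5], 0],
    [0, [3.16, 5.3, -3.9], 0],
    [0, [3.6, 6.0, -4.15], 0],
    [0, [4.0, 6.7, -4.4], 0],
    [0, [4.36, 7.35, -4.5], 0],
  ],
)

```text
time_s: 21.6
ee_pos: [0.5, 0.0678, 0.1578]
eef_rot: [-1.571, 0.0, -0.0]
force: [-0.2, -0.2, 0.9]
grip_width: 0.0006
```

```bash
python3 ang.py; python3 d.py .5046 .065 .1487 0 .512 .064 .1359 0
```

```text
side 1919 theta peak 0.15 978
top 176 theta peak 0.15 85
t 21.7 pos [0.4997 0.0679 0.1575] yaw -0.01 F [ 0.7 -1.2 -0.6] w 0.0007 q [ 0.06  0.27  1.73 -0.    1.15  0.06]
shift [ 0.49  0.88 -0.29] turn -0.0
shift [ 1.23  2.16 -0.39] turn -0.0
```

Call:
jog_arm(
  targets=[
    [0, [0.25, 0.43, -0.15], 0],
    [0, [0.5, 0.87, -0.3], 0],
    [0, [0.6, 1.05, -0.3], 0],
    [0, [0.7, 1.2, -0.35], 0],
    [0, [0.8, 1.38, -0.35], 0],
    [0, [0.9, 1.55, -0.35], 0],
    [0, [0.9, 1.55, -0.35], 0],
  ],
)

```text
time_s: 22.4
ee_pos: [0.5088, 0.0645, 0.1428]
eef_rot: [-1.571, -0.0, 0.0]
force: [-1.0, 0.1, 0.1]
grip_width: 0.0006
```

```bash
python3 d.py .512 .064 .1359 0; cat > shut.py <<'E'
from h import *
F=np.array([.5593,.127,.135]); n=np.array([-.5,-.004,.866]);e=np.array([.866,.0075,.5])
for nm in('side','top'):
    c=cam(nm); P=cloud(c); D=(P-F)@n; X=(P-F)@e; Y=.221+.0075*X-P[...,1]
    k=(Y>.015)&(Y<.13)&(abs(X)<.07)&(abs(D)<.04)
    y,d=Y[k],D[k]
    for _ in range(6):
        q=np.polyfit(y,d,1); r=abs(np.polyval(q,y)-d); g=r<max(.002,2*np.median(r)); y,d=y[g],d[g]
    print(nm,len(y),'theta',np.arctan(q[0]).round(4),'outer h at hinge',q[1].round(4),'at edge',np.polyval(q,.18).round(4))
E
python3 shut.py
```

```text
t 22.4 pos [0.5088 0.0645 0.1428] yaw 0.01 F [-1.   0.1  0.1] w 0.0006 q [ 0.05  0.3   1.72 -0.    1.12  0.05]
shift [ 0.32  0.69 -0.05] turn 0.0
side 1819 theta 0.0474 outer h at hinge 0.0084 at edge 0.0169
top 401 theta 0.0346 outer h at hinge 0.008 at edge 0.0142
```

Call:
jog_arm(
  targets=[
    [0, [0.05, 0.1, 0], 0],
    [0, [0.1, 0.2, 0], 0],
    [0, [0.15, 0.3, 0], 0],
    [0, [0.2, 0.4, 0], 0],
    [0, [0.2, 0.4, 0], 0],
  ],
)

```text
time_s: 23.0
ee_pos: [0.5106, 0.0645, 0.1387]
eef_rot: [-1.571, 0.0, 0.0]
force: [0.1, -0.7, -0.6]
grip_width: 0.0005
```

```bash
python3 d.py .512 .064 .1359 0;python3 shut.py
```

```text
t 23.0 pos [0.5106 0.0645 0.1387] yaw 0.0 F [ 0.1 -0.7 -0.6] w 0.0005 q [ 0.05  0.31  1.72 -0.    1.11  0.05]
shift [ 0.14  0.28 -0.05] turn 0.0
side 1769 theta 0.009 outer h at hinge 0.0085 at edge 0.0101
top 455 theta -0.003 outer h at hinge 0.0085 at edge 0.0079
```

Call:
jog_arm(
  targets=[
    [0, [0.05, 0.1, 0], 0],
    [0, [0.1, 0.2, 0], 0],
    [0, [0.15, 0.3, 0], 0],
    [0, [0.15, 0.3, 0], 0],
  ],
)

```text
time_s: 23.5
ee_pos: [0.5119, 0.0645, 0.1368]
eef_rot: [-1.571, 0.001, 0.0]
force: [-9.5, 0.0, 13.6]
grip_width: 0.0005
```

```bash
python3 d.py .512 .064 .1359 0;python3 shut.py
```

```text
t 23.5 pos [0.5119 0.0645 0.1368] yaw 0.01 F [-9.5  0.  13.6] w 0.0005 q [ 0.05  0.32  1.71 -0.    1.11  0.05]
shift [ 0.01  0.09 -0.05] turn 0.0
side 1758 theta 0.0044 outer h at hinge 0.0088 at edge 0.0096
top 370 theta -0.0103 outer h at hinge 0.0082 at edge 0.0064
```

Solid at 16 N with θ≈0. I'll back off and inspect.

Call:
jog_arm(
  targets=[
    [0, [-0.3, -0.6, 0], 0],
    [0, [-1.5, -3, 0], 0],
    [0, [-4, -7, 0], 0],
    [0, [-8, -11, 0], 0],
    [0, [-12, -15, 0], 0],
    [0, [-14, -18, 0], 0],
    [0, [-14, -18, 0], 0],
    [0, [-14, -18, 0], 0],
  ],
)

```text
time_s: 24.4
ee_pos: [0.3721, 0.0645, 0.3166]
eef_rot: [-1.571, -0.002, 0.0]
force: [0.1, -1.1, -0.7]
grip_width: 0.0007
```

```bash
python3 shut.py; python3 - <<'E'
from h import *
c=cam('side'); a=cv2.resize(c['img'][235:345,280:390],None,fx=3.6,fy=3.6,interpolation=cv2.INTER_CUBIC)
T=cam('top'); b=cv2.resize(T['img'][180:270,200:310],None,fx=3.6,fy=3.6,interpolation=cv2.INTER_CUBIC)
C=np.zeros((400,800,3),np.uint8); C[:a.shape[0],:a.shape[1]]=a; C[:b.shape[0],400:400+b.shape[1]]=b; save(np.clip(C*1.3,0,255).astype(np.uint8),'pics/c9.png')
T0=dict(np.load('/tmp/top0.npz'))
for n,(u,v) in dict(maquette=(424,172),block=(164,226),bowl=(180,278),tool=(377,175),f2=(480,231),f3=(389,313)).items():
    s=np.s_[v-20:v+20,u-20:u+20]; d=np.abs(np.array(T['range_z'])[s]-T0['range_z'][s]); print(n,np.median(d).round(4),(d>.008).mean().round(3))
E
```

```text
side 1739 theta 0.0086 outer h at hinge 0.0085 at edge 0.01
top 968 theta 0.0091 outer h at hinge 0.0078 at edge 0.0094
maquette 0.0027 0.058
block 0.0031 0.093
bowl 0.003 0.077
tool 0.0032 0.111
f2 0.003 0.088
f3 0.003 0.072
```

View pics/c9.png

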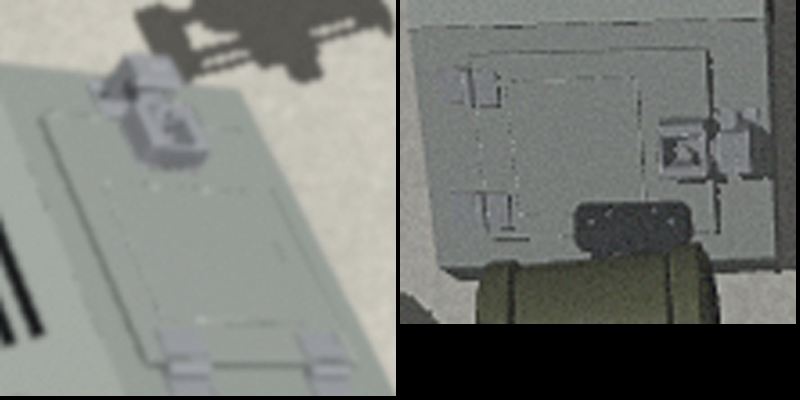

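Shut within about 0.009 rad by both views (noise about 0.005). The tongue has entered under the nose at the keeper. I'll press once more, a bit firmer, to be sure it is fully seated.

Call:
jog_arm(
  targets=[
    [0, [4, 5, 0], 0],
    [0, [8, 9, 0], 0],
    [0, [11, 12.5, 0], 0],
    [0, [13, 15.5, 0], 0],
    [0, [13.6, 17, 0], 0],
    [0, [13.9, 17.7, 0], 0],
    [0, [14, 18, 0], 0],
    [0, [14.05, 18.1, 0], 0],
    [0, [14.1, 18.15, 0], 0],
    [0, [14.1, 18.15, 0], 0],
  ],
)

```text
time_s: 25.6
ee_pos: [0.5105, 0.0643, 0.1355]
eef_rot: [-1.572, 0.007, 0.0]
force: [-27.8, -3.1, 24.8]
grip_width: 0.0003
```

```bash
python3 d.py;python3 shut.py
```

```text
t 25.6 pos [0.5105 0.0643 0.1355] yaw 0.01 F [-27.8  -3.1  24.8] w 0.0003 q [ 0.05  0.32  1.72 -0.    1.11  0.05]
side 1750 theta 0.0051 outer h at hinge 0.0087 at edge 0.0096
top 469 theta -0.01 outer h at hinge 0.0081 at edge 0.0063
```

Call:
jog_arm(
  targets=[
    [0, [-0.3, -0.6, 0], 0],
    [0, [-1.5, -3, 0], 0],
    [0, [-4, -7, 0], 0],
    [0, [-8, -11, 0], 0],
    [0, [-12, -15, 0], 0],
    [0, [-16, -18, 0], 0],
    [0, [-20, -20, 0], 0],
    [0, [-20, -20, 0], 0],
    [0, [-20, -20, 0], 0],
  ],
)

```text
time_s: 26.6
ee_pos: [0.3128, 0.0646, 0.3355]
eef_rot: [-1.571, -0.004, 0.0]
force: [0.9, -0.4, -0.5]
grip_width: 0.0004
```

```bash
python3 d.py; python3 shut.py; python3 - <<'E'
from h import *
F=np.array([.5593,.127,.135]); n=np.array([-.5,-.004,.866]);e=np.array([.866,.0075,.5])
# height profile across latch/keeper, both views
for nm in('side','top'):
    c=cam(nm); P=cloud(c); D=(P-F)@n; X=(P-F)@e; Y=.221+.0075*X-P[...,1]
    print(nm,[(round(a,3),round(float(np.median(D[(abs(Y-a)<.003)&(abs(X)<.007)&(abs(D)<.08)])),4)) for a in np.arange(.13,.215,.006) if ((abs(Y-a)<.003)&(abs(X)<.007)&(abs(D)<.08)).sum()>1])
    if nm=='side': save(cv2.resize(c['img'][240:295,295:345],None,fx=10,fy=10,interpolation=cv2.INTER_CUBIC),'pics/c10.png')
E
```

```text
t 26.6 pos [0.3128 0.0646 0.3355] yaw 0.02 F [ 0.9 -0.4 -0.5] w 0.0004 q [ 0.09 -0.32  1.88 -0.    1.58  0.09]
side 1770 theta 0.0083 outer h at hinge 0.0085 at edge 0.01
top 1042 theta 0.0052 outer h at hinge 0.0081 at edge 0.0091
side [(np.float64(0.13), 0.0088), (np.float64(0.136), 0.0082), (np.float64(0.142), 0.0131), (np.float64(0.148), 0.0202), (np.float64(0.16), 0.032), (np.float64(0.166), 0.0255), (np.float64(0.172), 0.0249), (np.float64(0.178), 0.0265), (np.float64(0.184), 0.0268), (np.float64(0.19), 0.0296), (np.float64(0.196), 0.0339), (np.float64(0.202), 0.0324), (np.float64(0.208), 0.0333), (np.float64(0.214), 0.034)]
top [(np.float64(0.13), 0.0082), (np.float64(0.136), 0.0061), (np.float64(0.142), 0.0065), (np.float64(0.148), 0.0134), (np.float64(0.154), 0.0105), (np.float64(0.16), 0.0093), (np.float64(0.166), 0.0343), (np.float64(0.172), 0.0226), (np.float64(0.178), 0.0264), (np.float64(0.184), 0.0227), (np.float64(0.19), 0.0312), (np.float64(0.196), 0.0325), (np.float64(0.202), 0.0346), (np.float64(0.208), 0.0338), (np.float64(0.214), 0.0279)]
```

View pics/c10.png

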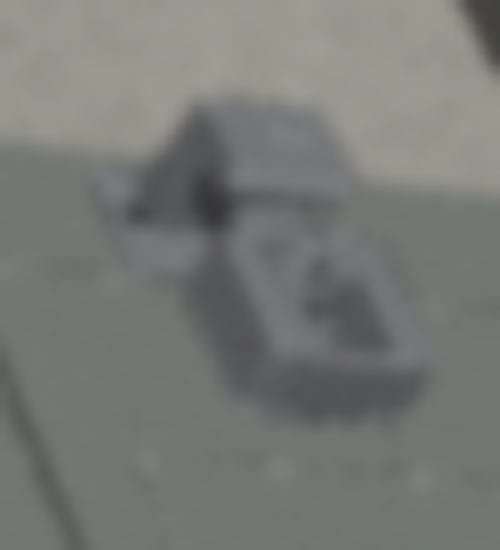

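The keeper's nose, 33-34 mm above the face, stands over the tongue beside the latch case. The plate is flush and has stayed put. Handing in.

```bash
python3 -c "
from station import ctrl
print(ctrl.hand_in())"
```

```text
the job is handed in; nothing more can be done
None
```

The clean cassette is in the bay, lying flat with its grip facing out, and the hatch is latched shut over it. I handed the job in at about 27 s of the 62 s allowed.

**What I did:** I eased the hatch a little further open to make room for the gripper. Then I took the cassette by the ends of its grip, lowered it in and let it pivot onto the slope. It wedged against the bay walls along the way, at up to about 36 N, so I backed off and shifted it. I let go while it was still a little tilted, so it dropped the last bit flat. I then swung the hatch over slowly and pressed beside the latch until it went home. A second, firmer press read about 37 N at the wrist.

**Last checks:**
- **Cassette:** Seen from the top camera it lay within about 0.7° of the floor's slope, with its top 17–18 mm above my floor estimate where 20 mm is nominal. The side camera's fit was partly blocked and disagreed, showing 2–3° of tilt.
- **Hatch:** With the arm clear, both cameras read it at 0.005–0.008 rad, which is shut within measuring noise.
- **Latch:** The keeper's nose is 33–34 mm above the face, where it should be, over the tongue. I inferred the snap from the hatch angle and the firm stop. No force peak of 10–14 N showed in the readings, and I could not see the tongue itself clearly.
- **Other things on the bench:** Their depth images after the first press and release matched the start, and nothing appeared to have moved.

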